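# Gauge cast metal bars and sort them into basket and reject box

### The arm

A 7-joint arm with a two-finger parallel gripper is mounted at the origin on the work surface. World frame = base frame: x ahead of the robot, y to its left, z up, the work surface at z = 0. Lengths are in m, angles in rad, forces in N, time in s.
With the tool pointing down it reaches from about 0.425 to 0.925 m from the base axis. Payload 6.8 kg.
Tool frame: the origin (TCP) lies midway between the tips of the shut fingers; the grasp point (between the pads) lies 19 mm behind it (bot.hold_point_z is the distance from the TCP to the grasp point, in m); z points along the fingers, y is the line along which they close (so a half turn about z gives the same grasp; the last joint's range is limited). The gripper opens to 85 mm and grips with 20 to 120 N. Pads are 22 mm wide; open, the fingers measure 114 mm over their backs; the gripper's body (76 mm by 85 mm) begins 54 mm behind the grasp point. The pads swing forward as they close: fully open they stand 13 mm farther back than shut.
Start: joints at [-1.426, 0.477, 0.022, 1.555, -0.011, 1.109, -0.083], TCP at [0.169, 0.654, 0.231] pointing down, gripper open.
Joint ranges: [-2.96, 2.96], [-0.34, 2.1], [-1.41, 1.46], [0.24, 2.44], [-1.37, 4.51], [0.17, 1.92], [-2.96, 2.96]. Speed limits (rad/s): [2.39, 2.39, 3.14, 3.14, 3.14, 3.14, 3.14].

### API

Orientations are given as a unit quaternion [w, x, y, z].
In Python, from station import bot gives the robot as it stands. The module is installed in compiled form; this text tells all that it offers.
- The arm moves only by the tool step_arm, never from a script. Its argument "increments" is a list that holds one entry, the list of rows, each a list of 7 numbers: the opening, from -1 (shut) to 1 (fully open), then the shift along the tool's x, y, z in mm, then the turn, a rotation vector about the tool's x, y, z in degrees. In form: [[[grip, x, y, z, ax, ay, az], ...]]. A call has 1 to 10 rows; each row is the pose to reach, as a shift and turn from the pose commanded when the call began, along the tool's axes at that moment; what a row does not reach only later rows make up. A row lasts 1/12 s, in which the tool goes at most 41.7 mm and 7.16 degrees, less where a joint would pass 70% of its speed; a pose out of reach is approached as far as the arm can. A call with a gripper value outside its range is refused whole. The fingers move at their own pace and stop on an object; "force" is the grip in N (left out, the last holds). Time passes only in rows, so rows that repeat a pose let the fingers close. It gives the time, the measured TCP pose, the force, the opening and the grip force at its end, in the units of the state.
- bot.get_obs(): the state, without advancing time (a new reading comes with each control period).
- bot.read_camera(name): name is "scene" or "top"; returns a dict with "image" (400x640x3 uint8, red, green, blue), "camera_matrix" (3x3 intrinsics, pixels), "dist" ([k1, k2, p1, p2, k3] as OpenCV has them; the pictures are not rectified), "R" (3x3) and "t" (3): a world point X has camera coordinates R X + t. Camera axes: x right, y down, z forward; pixel columns grow to the right and rows downward; lengths in m; the calibration is good to about 2 mm. A picture is of the moment at which its call begins. There is no depth.
- bot.hand_in(): hands the job in; it is judged then, once.
The state is a dict: "t": time; "q": joint angles; "joint_vel": joint speeds; "joint_torque": joint torques, N m; "eef_pos": TCP position; "tool_rot": TCP orientation; "contact_force": force on the tool from outside, world axes, zero at the start; "torque": the same for the moment, N m; "gripper_width": opening from 0.0 (shut) to 1.0 (fully open); "grasp_force": force on a finger pad.
Only numpy, scipy, OpenCV 4.12 (cv2) and the standard library are available. Lean on these libraries where they do the work, as an engineer would, in place of code of your own. Each camera call takes 0.05 s, during which the arm holds its last target. There are 200 camera calls.

### The job

Check the zero of the height gauge by pressing its knob down until the foot stands on the bare anvil, then gauge the metal bars from the black pads one after another in the order copper, brass, steel (some may be missing): lay the bar flat on the anvil under the foot, press the knob until the foot bears on the bar, hold it there for a second and let it spring back up. Drop each bar, before starting on the next, into the wire basket if it is thinner than 15 mm (pointer in the green) or into the blue reject box if it is thicker (pointer in the red). When all are sorted, check the zero on the bare anvil once more in the same way, and leave the gauge raised and the other things on the bench where they are.

Things in the scene. Friction and masses are not known exactly. Their poses are not given: they have to be found in the camera images.
- copper_1: one of two copper bars, of which at most one is there; reddish copper solid metal bar lying flat, 110 mm long (its x) by 22 mm wide (its y), either 12 mm or 18 mm thick (its z): which, the gauge must tell. 0.2 to 0.4 kg. Origin: centre of its underside. Starts flat on a black rubber pad, 0.6 mm thick, in front of the robot, other bars beside it.
- copper_2: one of two copper bars, of which at most one is there; reddish copper solid metal bar lying flat, 110 mm long (its x) by 22 mm wide (its y), either 12 mm or 18 mm thick (its z): which, the gauge must tell. 0.2 to 0.4 kg. Origin: centre of its underside. Starts flat on a black rubber pad, 0.6 mm thick, in front of the robot, other bars beside it.
- brass_1: one of two brass bars, of which at most one is there; yellow brass solid metal bar lying flat, 110 mm long (its x) by 22 mm wide (its y), either 12 mm or 18 mm thick (its z): which, the gauge must tell. 0.2 to 0.4 kg. Origin: centre of its underside. Starts flat on a black rubber pad, 0.6 mm thick, in front of the robot, other bars beside it.
- brass_2: one of two brass bars, of which at most one is there; yellow brass solid metal bar lying flat, 110 mm long (its x) by 22 mm wide (its y), either 12 mm or 18 mm thick (its z): which, the gauge must tell. 0.2 to 0.4 kg. Origin: centre of its underside. Starts flat on a black rubber pad, 0.6 mm thick, in front of the robot, other bars beside it.
- steel_1: one of two steel bars, of which at most one is there; grey-white steel solid metal bar lying flat, 110 mm long (its x) by 22 mm wide (its y), either 12 mm or 18 mm thick (its z): which, the gauge must tell. 0.2 to 0.4 kg. Origin: centre of its underside. Starts flat on a black rubber pad, 0.6 mm thick, in front of the robot, other bars beside it.
- steel_2: one of two steel bars, of which at most one is there; grey-white steel solid metal bar lying flat, 110 mm long (its x) by 22 mm wide (its y), either 12 mm or 18 mm thick (its z): which, the gauge must tell. 0.2 to 0.4 kg. Origin: centre of its underside. Starts flat on a black rubber pad, 0.6 mm thick, in front of the robot, other bars beside it.
- gauge: bench height gauge, fixed. Origin: on the bench under the anvil; z up. Base and anvil: a flat steel plate, x -40..40 mm, y -80..120 mm, top 10 mm above the bench. Grey column at y = 85 mm (30 x 24 mm, to 100 mm high); on its +x face a scale with a green band (12 mm bar) and, above it, a red band (18 mm bar), read by a black pointer that moves with the foot
- gauge_slide (a joint): sprung slide carrying foot, arm, plunger and knob: 0 = fully raised (foot 40 mm above the anvil), grows in m as it is pressed down, to 0.040 at the anvil. Bar thickness = 0.040 - value: about 0.028 on a 12 mm bar, 0.022 on an 18 mm bar. The spring resists with about 3 N at the top and 5 N at the bottom and raises the slide when let go
- gauge_knob (a point): centre of the top of the round black knob (32 mm across), on the plunger above the column at gauge x = 0, y = 85 mm, 145 mm above the bench when raised; press it straight down; it moves with the slide
- gauge_foot (a point): centre of the underside of the round foot (12 mm across), at gauge x = 0, y = 20 mm, on an arm from the column (arm top 66 mm above the bench when raised). Bring a bar in low from the side. Laid along gauge y with its middle at x = 0, y = -20 mm, a bar has one end under the foot and can be held at y = -45 mm, clear of the foot. Moves with the slide
- basket: steel wire basket for good bars, fixed, outer size 130 mm (its x) by 180 mm (its y), 45 mm high, walls 4 mm, floor 3 mm. Origin: centre of its underside
- reject_box: blue plastic open box for bars that are too thick, fixed, outer size 130 mm (its x) by 180 mm (its y), 45 mm high, walls 4 mm. Origin: centre of its underside
- jar: bystander: amber glass jar with black cap, 44 mm across, 55 tall; not part of the job, leave it where it is
- compound_block: bystander: green block of polishing compound, 60 x 35 x 25 mm; not part of the job, leave it where it is
- hammer: bystander: small hammer lying flat; not part of the job, leave it where it is
- tape: bystander: yellow plastic ring, 60 mm across, 18 tall, not always there; not part of the job, leave it where it is
- brush: bystander: brush lying flat; not part of the job, leave it where it is
- stake: bystander: round steel bench block, 48 mm across, 30 tall; not part of the job, leave it where it is
There are look-alikes about, which are no part of the job. Leave any pink or turquoise look-alike of the brass_2 alone.

How it is judged:
On the way, in this order (a step that is already met when the one before it is completed fails the run):
1. before the bars: the foot is pressed right down onto the bare anvil (within 2 mm) (value of joint gauge_slide above 0.038 m), for 0.3 s.
2. the copper bar lies flat on the anvil and the gauge foot is pressed down onto its top (within 1.2 mm) (((z of gauge_foot in the frame of copper_1 between 0.015 and 0.0192 m and x of gauge_foot in the frame of copper_1 between -0.058 and 0.058 m and y of gauge_foot in the frame of copper_1 between -0.014 and 0.014 m and z of copper_1 in the frame of gauge between 0.006 and 0.014 m and angle between copper_1's own z axis and vertical below 0.1 rad) or (z of gauge_foot in the frame of copper_2 between 0.009 and 0.0132 m and x of gauge_foot in the frame of copper_2 between -0.058 and 0.058 m and y of gauge_foot in the frame of copper_2 between -0.014 and 0.014 m and z of copper_2 in the frame of gauge between 0.006 and 0.014 m and angle between copper_2's own z axis and vertical below 0.1 rad))), for 0.3 s.
3. the copper bar lies in its container: thicker than 15 mm in the blue box, thinner in the wire basket (((x of copper_1 in the frame of reject_box between -0.063 and 0.063 m and y of copper_1 in the frame of reject_box between -0.088 and 0.088 m and z of copper_1 in the frame of reject_box below 0.045 m and linear speed of copper_1 below 0.05 m/s) or (x of copper_2 in the frame of basket between -0.063 and 0.063 m and y of copper_2 in the frame of basket between -0.088 and 0.088 m and z of copper_2 in the frame of basket below 0.045 m and linear speed of copper_2 below 0.05 m/s))), for 0.2 s.
4. the brass bar lies flat on the anvil and the gauge foot is pressed down onto its top (within 1.2 mm) (((z of gauge_foot in the frame of brass_1 between 0.009 and 0.0132 m and x of gauge_foot in the frame of brass_1 between -0.058 and 0.058 m and y of gauge_foot in the frame of brass_1 between -0.014 and 0.014 m and z of brass_1 in the frame of gauge between 0.006 and 0.014 m and angle between brass_1's own z axis and vertical below 0.1 rad) or (z of gauge_foot in the frame of brass_2 between 0.015 and 0.0192 m and x of gauge_foot in the frame of brass_2 between -0.058 and 0.058 m and y of gauge_foot in the frame of brass_2 between -0.014 and 0.014 m and z of brass_2 in the frame of gauge between 0.006 and 0.014 m and angle between brass_2's own z axis and vertical below 0.1 rad))), for 0.3 s.
5. the brass bar lies in its container: thicker than 15 mm in the blue box, thinner in the wire basket (((x of brass_1 in the frame of basket between -0.063 and 0.063 m and y of brass_1 in the frame of basket between -0.088 and 0.088 m and z of brass_1 in the frame of basket below 0.045 m and linear speed of brass_1 below 0.05 m/s) or (x of brass_2 in the frame of reject_box between -0.063 and 0.063 m and y of brass_2 in the frame of reject_box between -0.088 and 0.088 m and z of brass_2 in the frame of reject_box below 0.045 m and linear speed of brass_2 below 0.05 m/s))), for 0.2 s.
6. the steel bar lies flat on the anvil and the gauge foot is pressed down onto its top (within 1.2 mm) (((z of gauge_foot in the frame of steel_1 between 0.015 and 0.0192 m and x of gauge_foot in the frame of steel_1 between -0.058 and 0.058 m and y of gauge_foot in the frame of steel_1 between -0.014 and 0.014 m and z of steel_1 in the frame of gauge between 0.006 and 0.014 m and angle between steel_1's own z axis and vertical below 0.1 rad) or (z of gauge_foot in the frame of steel_2 between 0.009 and 0.0132 m and x of gauge_foot in the frame of steel_2 between -0.058 and 0.058 m and y of gauge_foot in the frame of steel_2 between -0.014 and 0.014 m and z of steel_2 in the frame of gauge between 0.006 and 0.014 m and angle between steel_2's own z axis and vertical below 0.1 rad))), for 0.3 s.
7. the steel bar lies in its container: thicker than 15 mm in the blue box, thinner in the wire basket (((x of steel_1 in the frame of reject_box between -0.063 and 0.063 m and y of steel_1 in the frame of reject_box between -0.088 and 0.088 m and z of steel_1 in the frame of reject_box below 0.045 m and linear speed of steel_1 below 0.05 m/s) or (x of steel_2 in the frame of basket between -0.063 and 0.063 m and y of steel_2 in the frame of basket between -0.088 and 0.088 m and z of steel_2 in the frame of basket below 0.045 m and linear speed of steel_2 below 0.05 m/s))), for 0.2 s.
8. after the bars: the foot is pressed right down onto the bare anvil (within 2 mm) (value of joint gauge_slide above 0.038 m), for 0.3 s.
At the end, for the whole second after the job is handed in: every bar that is there lies at rest in its container (12 mm bars in the wire basket, 18 mm bars in the blue box; its origin within the walls and lower than the rim, 45 mm) and the gauge slide is up again (within 4 mm) (x of copper_1 in the frame of reject_box between -0.063 and 0.063 m and y of copper_1 in the frame of reject_box between -0.088 and 0.088 m and z of each of copper_1, brass_2, steel_1 in the frame of reject_box below 0.045 m and linear speed of each of copper_1, copper_2, brass_1, brass_2, steel_1, steel_2 below 0.05 m/s and x of copper_2 in the frame of basket between -0.063 and 0.063 m and y of copper_2 in the frame of basket between -0.088 and 0.088 m and z of each of copper_2, brass_1, steel_2 in the frame of basket below 0.045 m and x of brass_1 in the frame of basket between -0.063 and 0.063 m and y of brass_1 in the frame of basket between -0.088 and 0.088 m and x of brass_2 in the frame of reject_box between -0.063 and 0.063 m and y of brass_2 in the frame of reject_box between -0.088 and 0.088 m and x of steel_1 in the frame of reject_box between -0.063 and 0.063 m and y of steel_1 in the frame of reject_box between -0.088 and 0.088 m and x of steel_2 in the frame of basket between -0.063 and 0.063 m and y of steel_2 in the frame of basket between -0.088 and 0.088 m and value of joint gauge_slide below 0.004 m); the robot touches nothing.
It fails at once if a bystander is pushed more than 4 cm from its place (distance of any of jar, compound_block, hammer, tape, brush, stake from where it was at the start of the episode above 0.04 m).
Of copper_1, copper_2 only 1 to 1 are there at a start; the rules pass over those that are not, and their reading is None.
Of brass_1, brass_2 only 1 to 1 are there at a start; the rules pass over those that are not, and their reading is None.
Of steel_1, steel_2, tape only 1 to 1 are there at a start; the rules pass over those that are not, and their reading is None.
At some moment in a run one of copper_1, copper_2, brass_1, brass_2, steel_1, steel_2 may be knocked a few centimetres aside while the robot is not near it.
Once in a run the grip may slacken for a moment while it holds something.
It also fails if it takes over 210 s, if anything falls off the work surface, if the arm or the gripper's body presses on something with over 40 N, if the wrist force passes 120 N, or if a joint passes its speed limit or range.

## Working session

There is one attempt and no reset: what is moved stays moved. The work goes in short steps, Python scripts to look and compute and a tool call to move; the robot and the scene stay as the last step left them, time stands still between calls to the robot, and variables do not carry over. Pictures are saved under pics/ and viewed, at most 14 in all, crops included, and the job is handed in when it is done.

Besides the shell and the picture viewer there is one more tool, called after "Emit:" in YAML: its name, and indented under it one key for each argument. step_arm: Moves the arm, as the interface text tells. Its arguments: {"type":"object","properties":{"increments":{"type":"array"},"force":{"type":"number"}},"required":["increments"]}

```bash
mkdir -p pics
python3 - <<'E'
from station import bot
import cv2,numpy as np
o=bot.get_obs();print({k:np.round(v,3).tolist() for k,v in o.items()},bot.hold_point_z)
for n in("scene","top"):
    c=bot.read_camera(n);cv2.imwrite(f"pics/{n}0.png",c["image"][:,:,::-1])
    print(n,c["camera_matrix"],c["dist"],c["R"],c["t"],-np.array(c["R"]).T@c["t"])
E
```

```text
{'t': 0.0, 'q': [-1.426, 0.478, 0.022, 1.556, -0.011, 1.109, -0.083], 'joint_vel': [0.0, 0.001, -0.0, 0.001, 0.001, -0.001, 0.0], 'joint_torque': [-0.001, -59.645, 1.608, -28.119, 0.012, 0.009, 0.0], 'eef_pos': [0.169, 0.653, 0.23], 'tool_rot': [-0.0, 0.126, 0.992, -0.001], 'contact_force': [0.053, 0.311, -0.106], 'torque': [0.006, -0.037, 0.032], 'grasp_force': 0.0, 'gripper_width': 1.005} 0.0187
scene [[364.42292452   0.         324.0392027 ]
 [  0.         364.42292452 199.97311578]
 [  0.           0.           1.        ]] [0.01708607 0.         0.         0.         0.        ] [[-0.75868636  0.65144503  0.00379309]
 [ 0.52535154  0.61525756 -0.58776176]
 [-0.3852282  -0.44393413 -0.80902517]] [ 0.36267317 -0.19490127  1.21192407] [0.84441421 0.4216673  0.86454591]
top [[367.52171847   0.         314.44621404]
 [  0.         367.52171847 199.36749056]
 [  0.           0.           1.        ]] [0.01182608 0.         0.         0.         0.        ] [[-0.02378948 -0.99966748 -0.00994977]
 [-0.99586966  0.02456907 -0.08740701]
 [ 0.08762241  0.00782931 -0.99612299]] [0.05395356 0.50174495 1.09092908] [0.40536627 0.03306699 1.13109239]
```

View pics/top0.png

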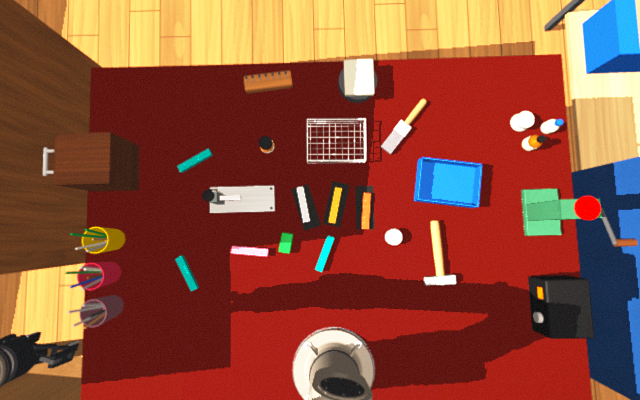

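View pics/scene0.png

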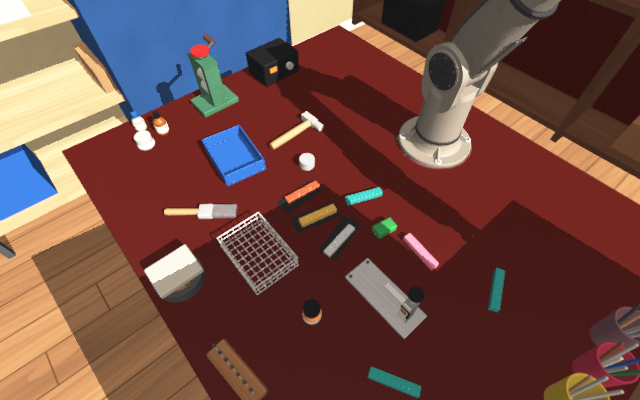

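Top view: steel bar (305,204), brass (336,203) and copper (365,208) lie on black pads. The gauge plate is at (241,199) with its knob at (209,196), basket (336,140), blue box (448,182). Pink (249,251) and turquoise (325,253; 195,160; 187,273) are look-alikes, not on pads. I'll measure these.

```bash
cat > h.py <<'E'
from station import bot
import cv2,numpy as np
from scipy.spatial.transform import Rotation as Rn
def cam(n,save=None):
    c=bot.read_camera(n)
    if save: cv2.imwrite(save,c["image"][:,:,::-1])
    return c
def ray(c,uv,z):
    p=cv2.undistortPoints(np.float64(uv).reshape(-1,1,2),c["camera_matrix"],np.float64(c["dist"])).reshape(-1,2)
    R,t=np.array(c["R"]),np.array(c["t"]);C=-R.T@t
    d=np.c_[p,np.ones(len(p))]@R
    return (C+d*((z-C[2])/d[:,2])[:,None])
def proj(c,X):
    return cv2.projectPoints(np.float64(X).reshape(-1,1,3),cv2.Rodrigues(np.array(c["R"]))[0],np.float64(c["t"]),c["camera_matrix"],np.float64(c["dist"]))[0].reshape(-1,2)
def blobs(c,lo,hi,roi,z,amin=40):
    u0,v0,u1,v1=roi
    h=cv2.cvtColor(c["image"],cv2.COLOR_RGB2HSV)
    m=cv2.inRange(h,np.array(lo),np.array(hi));k=np.zeros_like(m);k[v0:v1,u0:u1]=m[v0:v1,u0:u1]
    out=[]
    for q in cv2.findContours(k,cv2.RETR_EXTERNAL,cv2.CHAIN_APPROX_NONE)[0]:
        if cv2.contourArea(q)<amin: continue
        px=q.reshape(-1,2); w=ray(c,px,z)[:,:2]
        (cx,cy),(a,b),_=r=cv2.minAreaRect((w*1000).astype(np.float32))
        bx=cv2.boxPoints(r);e=max((bx[1]-bx[0],bx[2]-bx[1]),key=np.linalg.norm)
        ang=np.degrees(np.arctan2(e[1],e[0]));ang=(ang+90)%180-90
        out.append((px.mean(0).round(1).tolist(),round(cx),round(cy),round(max(a,b)),round(min(a,b)),round(float(ang),1)))
    return out
def goal(p,yaw):
    """shift (mm) and turn (deg) in tool axes to bring TCP to p, pointing down, tool y at yaw deg from world x (mod 180)"""
    o=bot.get_obs();w,x,y,z=o["tool_rot"];R=Rn.from_quat([x,y,z,w])
    best=None
    for s in (0,180):
        a=np.radians(yaw+s);ty=np.array([np.cos(a),np.sin(a),0]);tz=np.array([0,0,-1.]);tx=np.cross(ty,tz)
        v=(R.inv()*Rn.from_matrix(np.c_[tx,ty,tz])).as_rotvec(degrees=True)
        if best is None or np.linalg.norm(v)<np.linalg.norm(best): best=v
    d=R.inv().apply(np.array(p)-o["eef_pos"])*1000
    print("t",round(o["t"],2),"eef",np.round(o["eef_pos"],4),"shift",d.round(1),"turn",best.round(2),"alt",round(best[2]-np.sign(best[2])*180,1),"q7",round(o["q"][6],2),"F",np.round(o["contact_force"],1),"g",round(o["gripper_width"],3),round(o["grasp_force"],1))
E
python3 - <<'E'
from h import *
c=cam("top")
h=cv2.cvtColor(c["image"],cv2.COLOR_RGB2HSV)
for p in [(305,204),(336,203),(365,208),(230,207),(265,195),(448,182),(300,222)]: print(p,h[p[1],p[0]])
print("steel",blobs(c,(0,0,120),(180,70,255),(290,180,320,230),.015))
print("brass",blobs(c,(18,100,80),(35,255,255),(320,175,352,230),.015))
print("copper",blobs(c,(5,100,80),(18,255,255),(352,180,380,235),.015))
print("gauge",blobs(c,(0,0,70),(180,80,255),(195,175,285,222),.01))
print("knob",blobs(c,(0,0,0),(180,255,60),(195,180,220,207),.145))
print("box",blobs(c,(95,100,40),(125,255,255),(405,145,495,215),.045))
print("pads",blobs(c,(0,0,0),(180,120,45),(285,175,385,235),.0006))
print("basket corners",ray(c,[(307,119),(366,119),(366,162),(307,162)],.045)[:,:2].round(3).tolist())
im=c["image"]
cv2.imwrite("pics/crop.png",cv2.resize(im[100:280,180:390],None,fx=3.8,fy=3.3,interpolation=cv2.INTER_CUBIC)[:,:,::-1])
E
```

```text
(305, 204) [ 11  11 247]
(336, 203) [ 25 202 251]
(365, 208) [ 18 187 255]
(230, 207) [ 17  20 228]
(265, 195) [ 17  22 230]
(448, 182) [ 99 214 255]
(300, 222) [  0 203  94]
steel [([302.7, 204.2], 491, 78, 111, 23, 9.8)]
brass [([334.6, 204.8], 485, -19, 111, 24, -12.9)]
copper [([365.6, 208.6], 466, -113, 114, 27, -5.4)]
gauge [([241.3, 198.6], 512, 265, 200, 82, -89.9)]
knob [([207.5, 194.9], 511, 329, 29, 28, 44.3)]
box [([447.9, 182.2], 543, -355, 192, 136, 81.7)]
pads [([359.0, 205.2], 478, -101, 130, 31, -1.9), ([310.0, 209.1], 483, 68, 130, 49, 14.5), ([335.5, 202.6], 491, -23, 130, 52, -15.4)]
basket corners [[0.745, 0.058], [0.74, -0.12], [0.609, -0.115], [0.614, 0.061]]
```

View pics/crop.png

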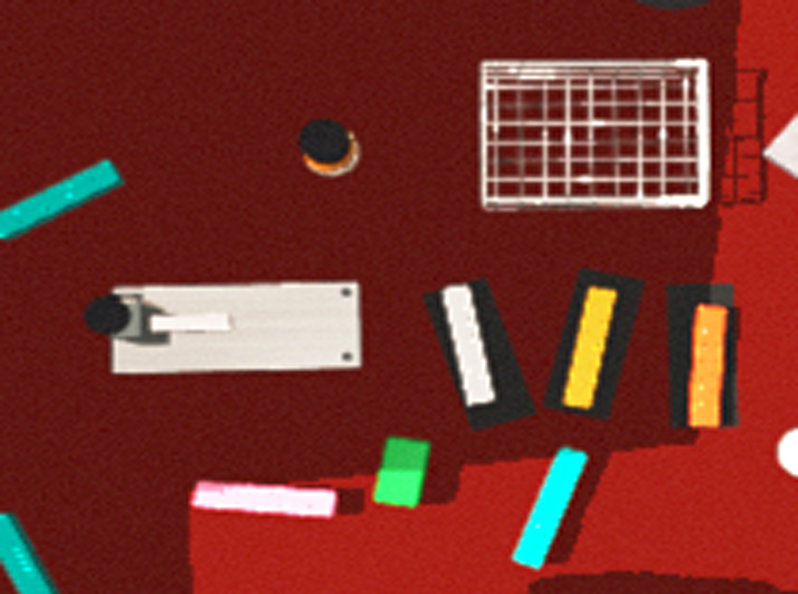

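The enlarged crop confirms it. On the pads are steel (302.7,204.2), brass (334.6,204.8) and copper (365.6,208.6), each about 111x23 mm as described; the pink and turquoise bars lie off the pads and are left alone. The gauge plate measures 200x82, so its origin is about (512,245) with its y axis along world +y. The knob measures (511,329) against an expected y of 330.

Run:
```python
from h import *
goal((.511,.330,.175),90)
```

```text
t 0.15 eef [0.1687 0.6531 0.2306] shift [-412.2 -227.2   55.9] turn [ -0.08  -0.   -14.48] alt 165.5 q7 -0.08 F [-0.2  0.3  0.3] g 1.003 0.0
```

Emit:
step_arm:
  increments:
    - [[-1,-41,-22,0,0,0,0],[-1,-82,-44,0,0,0,0],[-1,-123,-66,0,0,0,-2],[-1,-164,-90,0,0,0,-4],[-1,-205,-113,0,0,0,-7],[-1,-246,-136,0,0,0,-10],[-1,-287,-158,0,0,0,-14.5],[-1,-328,-180,10,0,0,-14.5],[-1,-369,-202,20,0,0,-14.5],[-1,-400,-220,30,0,0,-14.5]]

```text
t: 0.98
eef_pos: [0.4724, 0.3677, 0.2107]
tool_rot: [0.0, -0.0, 1.0, 0.0]
contact_force: [0.0, 1.1, -0.2]
gripper_width: 0.001
grasp_force: 0.0
```

Emit:
step_arm:
  increments:
    - [[-1,0,0,0,0,0,0],[-1,0,0,0,0,0,0],[-1,0,0,0,0,0,0],[-1,0,0,0,0,0,0]]

```text
t: 1.32
eef_pos: [0.4697, 0.3708, 0.2104]
tool_rot: [-0.0, -0.001, 1.0, 0.0]
contact_force: [-0.3, 0.9, 0.2]
gripper_width: -0.002
grasp_force: 0.0
```

Run:
```python
from h import *
goal((.511,.330,.148),90)
```

```text
t 1.32 eef [0.4697 0.3708 0.2104] shift [-41.3 -40.9  62.4] turn [ 0.04 -0.03  0.15] alt -179.8 q7 0.84 F [-0.3  0.9  0.2] g -0.002 0.0
```

Emit:
step_arm:
  increments:
    - [[-1,-30,-30,0,0,0,0],[-1,-41.3,-41,25,0,0,0],[-1,-41.3,-41,50,0,0,0],[-1,-41.3,-41,60,0,0,0],[-1,-41.3,-41,75,0,0,0],[-1,-41.3,-41,90,0,0,0],[-1,-41.3,-41,100,0,0,0],[-1,-41.3,-41,104,0,0,0],[-1,-41.3,-41,107,0,0,0],[-1,-41.3,-41,107,0,0,0]]

```text
t: 2.15
eef_pos: [0.511, 0.3298, 0.1051]
tool_rot: [-0.001, -0.001, 1.0, 0.0]
contact_force: [-4.8, -2.1, 11.4]
gripper_width: 0.0
grasp_force: 5.7
```

Emit:
step_arm:
  increments:
    - [[-1,0,0,0,0,0,0],[-1,0,0,0,0,0,0],[-1,0,0,0,0,0,0],[-1,0,0,0,0,0,0]]

```text
t: 2.48
eef_pos: [0.511, 0.3298, 0.1051]
tool_rot: [-0.0, -0.001, 1.0, 0.001]
contact_force: [-5.2, -2.9, 11.6]
gripper_width: 0.0
grasp_force: 5.4
```

Run:
```python
from h import *
goal((.511,.330,.148),90)
c=cam("scene");cv2.imwrite("pics/p0.png",cv2.resize(c["image"][220:350,320:480],None,fx=4.5,fy=4.5,interpolation=cv2.INTER_CUBIC)[:,:,::-1])
```

```text
t 2.48 eef [0.511  0.3298 0.1051] shift [  0.1   0.3 -42.9] turn [ 0.07 -0.05  0.12] alt -179.9 q7 0.96 F [-5.2 -2.9 11.6] g 0.0 5.4
```

View pics/p0.png

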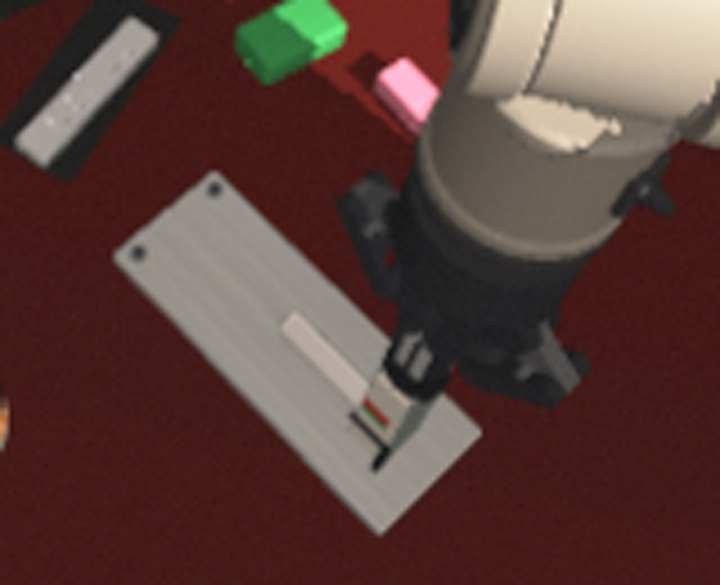

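The pointer sits below the green, the TCP is at z 0.1051 and force is 11.6 N, so the zero check bottomed out. Next I release the knob and go to the copper bar, keeping clear of it, to re-measure.

Emit:
step_arm:
  increments:
    - [[-1,0,0,-12,0,0,0],[-1,0,0,-25,0,0,0],[-1,0,0,-40,0,0,0],[-1,0,0,-60,0,0,0],[-1,3,-20,-90,0,0,0],[-0.5,6,-60,-90,0,0,0],[0,8,-100,-90,0,0,0],[0.4,10,-140,-90,0,0,0],[0.4,12,-180,-90,0,0,-2],[0.4,14,-220,-90,0,0,-4]]

```text
t: 3.37
eef_pos: [0.498, 0.1075, 0.1945]
tool_rot: [0.001, -0.037, 0.999, 0.001]
contact_force: [0.7, -1.7, 0.3]
gripper_width: 0.695
grasp_force: 0.0
```

Run:
```python
from h import *
c=cam("top")
print("steel",blobs(c,(0,0,120),(180,70,255),(290,180,320,230),.015))
print("brass",blobs(c,(18,100,80),(35,255,255),(320,175,352,230),.015))
print("copper",blobs(c,(5,100,80),(19,255,255),(352,180,380,235),.015))
print("copper",blobs(c,(5,130,130),(19,255,255),(352,180,380,235),.018))
goal((.491,-.115,.10),84.6)
```

```text
steel [([297.7, 206.7], 489, 89, 150, 55, -1.0)]
brass [([334.6, 205.0], 486, -19, 113, 25, -11.9)]
copper [([365.7, 210.7], 466, -113, 113, 27, -5.0)]
copper [([365.7, 210.8], 465, -112, 112, 26, -5.4)]
t 3.42 eef [0.4975 0.0976 0.1944] shift [  20.3 -211.4   95.1] turn [-0.21  0.01  9.14] alt -170.9 q7 1.37 F [-1.3 -6.7 -0.4] g 0.7 0.0
```

Emit:
step_arm:
  increments:
    - [[0.4,4,-40,0,0,0,2],[0.4,8,-80,0,0,0,4],[0.4,12,-120,10,0,0,6],[0.4,16,-160,30,0,0,8],[0.4,20,-200,50,0,0,9],[0.4,20,-211,80,0,0,9],[0.4,20,-211,110,0,0,9],[0.4,20,-211,140,0,0,9],[0.4,20,-211,150,0,0,9],[0.4,20,-211,150,0,0,9]]

```text
t: 4.25
eef_pos: [0.4918, -0.1026, 0.0418]
tool_rot: [-0.002, 0.043, 0.999, 0.0]
contact_force: [-0.8, -0.0, 1.1]
gripper_width: 0.698
grasp_force: 0.0
```

Run:
```python
from h import *
goal((.491,-.114,.003),84.6)
c=cam("scene");cv2.imwrite("pics/c0.png",cv2.resize(c["image"][120:250,220:380],None,fx=4.5,fy=4.5,interpolation=cv2.INTER_CUBIC)[:,:,::-1])
```

```text
t 4.25 eef [ 0.4918 -0.1026  0.0418] shift [ -0.3 -11.5  38.8] turn [ 0.03 -0.24  0.47] alt -179.5 q7 1.76 F [-0.8 -0.   1.1] g 0.698 0.0
```

View pics/c0.png

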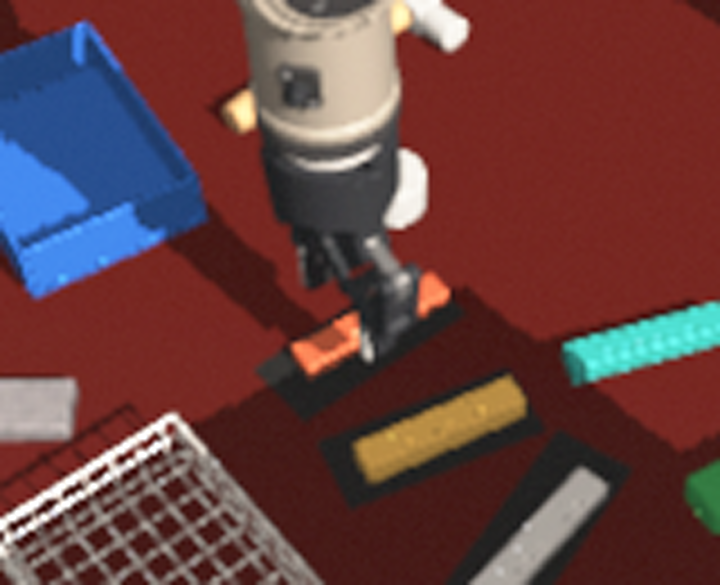

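The gripper straddles the copper bar, about 11 mm to its +y side. I correct that, descend and grip.

Emit:
step_arm:
  increments:
    - [[0.4,0,-11.5,10,0,0,0.5],[0.4,0,-11.5,28,0,0,0.5],[0.4,0,-11.5,38.5,0,0,0.5],[0.4,0,-11.5,38.5,0,0,0.5],[-1,0,-11.5,38.5,0,0,0.5],[-1,0,-11.5,38.5,0,0,0.5],[-1,0,-11.5,38.5,0,0,0.5],[-1,0,-11.5,38.5,0,0,0.5],[-1,0,-11.5,38.5,0,0,0.5],[-1,0,-11.5,38.5,0,0,0.5]]
  force: 70

```text
t: 5.13
eef_pos: [0.4929, -0.1149, 0.0063]
tool_rot: [0.001, 0.048, 0.999, 0.0]
contact_force: [-1.0, -0.3, 9.1]
gripper_width: 0.229
grasp_force: 68.3
```

Emit:
step_arm:
  increments:
    - [[-1,0,0,0,0,0,0],[-1,0,0,-20,0,0,0],[-1,0,0,-55,0,0,0],[-1,0,0,-80,0,0,0],[-1,0,0,-80,0,0,0]]

```text
t: 5.55
eef_pos: [0.4952, -0.1156, 0.0896]
tool_rot: [0.004, 0.048, 0.999, -0.0]
contact_force: [1.2, -0.2, -3.0]
gripper_width: 0.225
grasp_force: 69.5
```

Run:
```python
from h import *
goal((.512,.130,.08),0)
```

```text
t 5.55 eef [ 0.4952 -0.1156  0.0896] shift [  6.9 246.1   9.6] turn [ 0.36  0.37 84.5 ] alt -95.5 q7 1.75 F [ 1.2 -0.2 -3. ] g 0.225 69.5
```

Emit:
step_arm:
  increments:
    - [[-1,0,25,0,0,0,7],[-1,1,50,0,0,0,14],[-1,2,75,0,0,0,21],[-1,3,100,0,0,0,28],[-1,4,125,0,0,0,35],[-1,5,150,0,0,0,42],[-1,6,175,0,0,0,49],[-1,6,200,0,0,0,56],[-1,7,220,0,0,0,63],[-1,7,235,0,0,0,70]]

```text
t: 6.38
eef_pos: [0.5069, 0.1222, 0.0845]
tool_rot: [-0.0, 0.613, 0.79, -0.0]
contact_force: [-0.3, 0.4, -1.0]
gripper_width: 0.225
grasp_force: 69.5
```

Run:
```python
from h import *
goal((.512,.140,.045),0)
```

```text
t 6.38 eef [0.5069 0.1222 0.0845] shift [16.   9.4 39.5] turn [-0.04 -0.04 14.33] alt -165.7 q7 0.28 F [-0.3  0.4 -1. ] g 0.225 69.5
```

Emit:
step_arm:
  increments:
    - [[-1,6,3,0,0,0,7],[-1,12,7,10,0,0,14.3],[-1,16,9.5,30,0,0,14.3],[-1,16,9.5,50,0,0,14.3],[-1,16,9.5,58,0,0,14.3],[-1,16,9.5,58,0,0,14.3]]

```text
t: 6.88
eef_pos: [0.5108, 0.1369, 0.025]
tool_rot: [-0.001, 0.706, 0.709, -0.002]
contact_force: [-0.6, 0.6, -1.6]
gripper_width: 0.226
grasp_force: 69.4
```

Run:
```python
from h import *
goal((.512,.200,.0165),0)
c=cam("top");cv2.imwrite("pics/a0.png",cv2.resize(c["image"][150:240,190:320],None,fx=5,fy=5,interpolation=cv2.INTER_CUBIC)[:,:,::-1])
```

```text
t 6.88 eef [0.5108 0.1369 0.025 ] shift [63.1  1.5  8.4] turn [-0.23  0.1   0.24] alt -179.8 q7 0.13 F [-0.6  0.6 -1.6] g 0.226 69.4
```

View pics/a0.png

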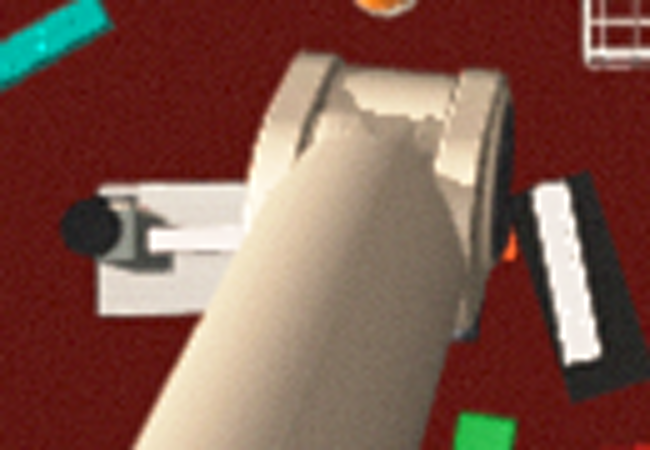

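The arm hides the bar, but its orange end shows at crop (508,245), at y of about 0.107 as predicted. I slide it in, lower it and release.

Emit:
step_arm:
  increments:
    - [[-1,25,1.5,0,0,0,0],[-1,50,1.5,0,0,0,0],[-1,63,1.5,0,0,0,0],[-1,63,1.5,4,0,0,0],[-1,63,1.5,8,0,0,0],[-1,63,1.5,9.5,0,0,0],[-1,63,1.5,9.5,0,0,0]]

```text
t: 7.52
eef_pos: [0.5137, 0.1986, 0.0172]
tool_rot: [0.0, 0.706, 0.708, -0.001]
contact_force: [-0.9, -0.4, -2.3]
gripper_width: 0.222
grasp_force: 69.5
```

Run:
```python
from h import *
goal((.512,.200,.0157),0)
```

```text
t 7.52 eef [0.5137 0.1986 0.0172] shift [ 1.4 -1.7  1.5] turn [-0.04  0.06  0.1 ] alt -179.9 q7 0.03 F [-0.9 -0.4 -2.3] g 0.222 69.5
```

Emit:
step_arm:
  increments:
    - [[-1,1,-1.5,1.5,0,0,0],[-1,1,-1.5,2,0,0,0],[0,1,-1.5,2,0,0,0],[0,1,-1.5,2,0,0,0],[0,1,-1.5,2,0,0,0],[0,1,-1.5,-15,0,0,0],[0,1,-1.5,-50,0,0,0],[0,1,-1.5,-90,0,0,0],[0,1,-1.5,-130,0,0,0],[-1,1,-1.5,-160,0,0,0]]

```text
t: 8.35
eef_pos: [0.5132, 0.2012, 0.1803]
tool_rot: [0.0, 0.706, 0.708, 0.001]
contact_force: [0.9, 1.2, -0.7]
gripper_width: 0.374
grasp_force: 0.0
```

Run:
```python
from h import *
goal((.511,.330,.150),0)
c=cam("scene");cv2.imwrite("pics/a1.png",cv2.resize(c["image"][220:350,320:480],None,fx=4.5,fy=4.5,interpolation=cv2.INTER_CUBIC)[:,:,::-1])
```

```text
t 8.35 eef [0.5132 0.2012 0.1803] shift [128.8  -1.9  30.4] turn [ 0.1  -0.06  0.17] alt -179.8 q7 -0.14 F [ 0.9  1.2 -0.7] g 0.374 0.0
```

View pics/a1.png

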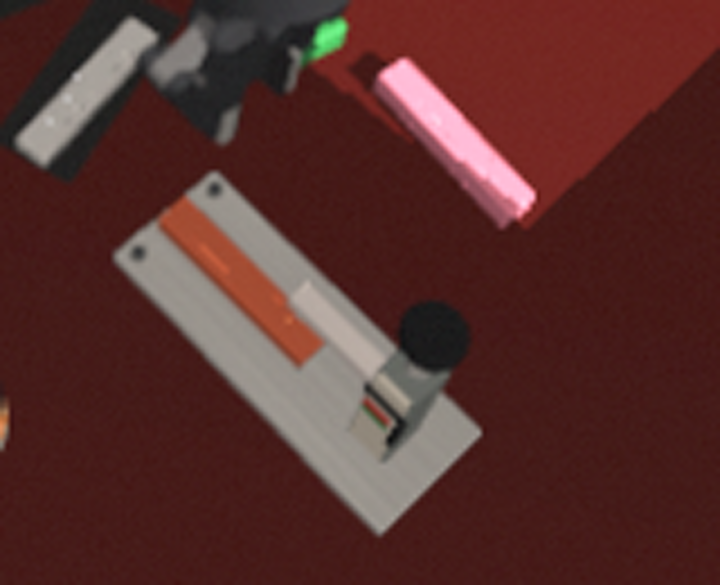

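The copper bar lies flat along the anvil (crop 165,215 to 310,350) with its end under the foot. I press in stages.

Emit:
step_arm:
  increments:
    - [[-1,40,-1,0,0,0,0],[-1,80,-2,0,0,0,0],[-1,115,-2,0,0,0,0],[-1,129,-2,10,0,0,0],[-1,129,-2,25,0,0,0],[-1,129,-2,35,0,0,0],[-1,129,-2,45,0,0,0],[-1,129,-2,55,0,0,0],[-1,129,-2,61,0,0,0],[-1,129,-2,61,0,0,0]]

```text
t: 9.23
eef_pos: [0.5101, 0.3302, 0.1171]
tool_rot: [-0.001, 0.706, 0.708, 0.0]
contact_force: [-2.9, 1.5, 8.9]
gripper_width: -0.001
grasp_force: 4.2
```

Emit:
step_arm:
  increments:
    - [[-1,0,0,1,0,0,0],[-1,0,0,1,0,0,0],[-1,0,0,1,0,0,0]]

```text
t: 9.48
eef_pos: [0.5101, 0.3303, 0.117]
tool_rot: [-0.001, 0.706, 0.708, 0.0]
contact_force: [-6.7, 0.3, 17.3]
gripper_width: -0.0
grasp_force: 8.4
```

It stopped at z 0.1170 with 17 N. That is 12 mm over the zero, so the copper is thin and goes in the basket. I hold, then let it spring back.

Emit:
step_arm:
  increments:
    - [[-1,0,0,0,0,0,0],[-1,0,0,0,0,0,0],[-1,0,0,0,0,0,0],[-1,0,0,0,0,0,0],[-1,0,0,0,0,0,0],[-1,0,0,0,0,0,0],[-1,0,0,0,0,0,0],[-1,0,0,0,0,0,0],[-1,0,0,0,0,0,0],[-1,0,0,0,0,0,0]]

```text
t: 10.32
eef_pos: [0.5101, 0.3302, 0.117]
tool_rot: [-0.001, 0.706, 0.708, 0.0]
contact_force: [-6.5, 0.8, 16.5]
gripper_width: 0.0
grasp_force: 8.3
```

Emit:
step_arm:
  increments:
    - [[-1,0,0,-12,0,0,0],[-1,0,0,-25,0,0,0],[-1,0,0,-45,0,0,0],[-1,0,0,-70,0,0,0],[-1,-40,1,-70,0,0,0],[-0.5,-80,2,-70,0,0,0],[0,-115,2,-70,0,0,0],[0,-130,2,-70,0,0,0],[0.2,-130,2,-70,0,0,0]]

```text
t: 11.07
eef_pos: [0.5128, 0.1941, 0.186]
tool_rot: [0.0, 0.709, 0.705, -0.0]
contact_force: [-0.1, -0.7, -0.5]
gripper_width: 0.564
grasp_force: 0.0
```

Run:
```python
from h import *
goal((.512,.2005,.0165),0)
c=cam("scene")
print(blobs(c,(0,90,60),(20,255,255),(345,245,400,310),.022))
print([ (p,cv2.cvtColor(c["image"],cv2.COLOR_RGB2HSV)[p[1],p[0]].tolist()) for p in [(373,282),(372,302)]])
```

```text
t 11.07 eef [0.5128 0.1941 0.186 ] shift [  6.6  -0.8 169.5] turn [-0.    0.08 -0.28] alt 179.7 q7 -0.15 F [-0.1 -0.7 -0.5] g 0.564 0.0
[([354.7, 298.9], 561, 226, 75, 68, 47.4), ([374.5, 266.7], 492, 205, 150, 142, 47.4)]
[((373, 282), [7, 174, 164]), ((372, 302), [15, 20, 155])]
```

Regrasp where it was released.

Emit:
step_arm:
  increments:
    - [[0.2,6.5,-1,40,0,0,0],[0.2,6.5,-1,80,0,0,0],[0.2,6.5,-1,120,0,0,0],[0.2,6.5,-1,150,0,0,0],[0.2,6.5,-1,168.5,0,0,0],[0.2,6.5,-1,168.5,0,0,0],[-1,6.5,-1,168.5,0,0,0],[-1,6.5,-1,168.5,0,0,0],[-1,6.5,-1,168.5,0,0,0],[-1,6.5,-1,168.5,0,0,0]]

```text
t: 11.95
eef_pos: [0.5128, 0.2078, 0.0187]
tool_rot: [0.0, 0.706, 0.709, 0.002]
contact_force: [0.2, -0.0, 4.8]
gripper_width: 0.222
grasp_force: 68.6
```

Emit:
step_arm:
  increments:
    - [[-1,0,0,0,0,0,0],[-1,0,0,0,0,0,0],[-1,0,0,-5,0,0,0],[-1,-25,0,-8,0,0,0],[-1,-60,0,-8,0,0,0],[-1,-60,0,-15,0,0,0],[-1,-60,0,-50,0,0,0],[-1,-60,0,-90,0,0,0],[-1,-60,0,-90,0,0,0]]

```text
t: 12.7
eef_pos: [0.5156, 0.1469, 0.1129]
tool_rot: [0.002, 0.707, 0.708, 0.004]
contact_force: [1.3, 0.1, -2.7]
gripper_width: 0.216
grasp_force: 69.3
```

Run:
```python
from h import *
goal((.650,-.055,.1),0)
```

```text
t 12.7 eef [0.5156 0.1469 0.1129] shift [-202.2  134.    13.3] turn [ 0.49 -0.22  0.09] alt -179.9 q7 0.03 F [ 1.3  0.1 -2.7] g 0.216 69.3
```

Emit:
step_arm:
  increments:
    - [[-1,-30,20,0,0,0,0],[-1,-60,42,0,0,0,0],[-1,-90,63,0,0,0,0],[-1,-120,84,0,0,0,0],[-1,-150,105,0,0,0,0],[-1,-180,126,0,0,0,0],[-1,-194,139,0,0,0,0],[-1,-194,139,20,0,0,0],[-1,-194,139,50,0,0,0],[-1,-194,139,57,0,0,0]]

```text
t: 13.53
eef_pos: [0.6486, -0.0463, 0.046]
tool_rot: [-0.002, 0.706, 0.708, -0.002]
contact_force: [-1.8, 1.3, -3.5]
gripper_width: 0.218
grasp_force: 69.2
```

Run:
```python
from h import *
goal((.655,-.047,.045),0)
c=cam("scene");cv2.imwrite("pics/b0.png",cv2.resize(c["image"][180:320,190:350],None,fx=4.2,fy=4.2,interpolation=cv2.INTER_CUBIC)[:,:,::-1])
```

```text
t 13.53 eef [ 0.6486 -0.0463  0.046 ] shift [-0.7  6.4  1. ] turn [-0.34 -0.02  0.18] alt -179.8 q7 0.42 F [-1.8  1.3 -3.5] g 0.218 69.2
```

View pics/b0.png

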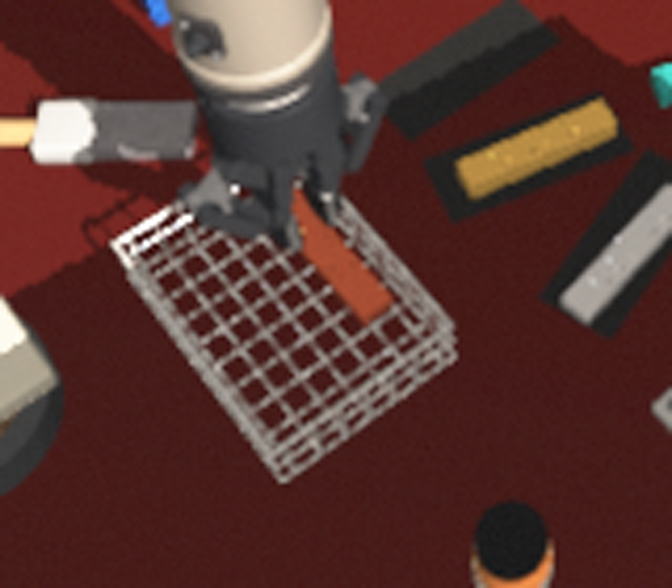

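The copper bar is inside the basket outline, on the robot-side lane (crop 340,260). I lower and release.

Emit:
step_arm:
  increments:
    - [[-1,0,7,0,0,0,0],[-1,0,7,10,0,0,0],[-1,0,7,15,0,0,0],[-0.2,0,7,15,0,0,0],[-0.2,0,7,15,0,0,0],[-0.2,0,7,15,0,0,0],[-0.2,0,7,-20,0,0,0],[-0.2,0,7,-60,0,0,0],[0.4,0,7,-80,0,0,0],[0.4,0,7,-80,0,0,0]]

```text
t: 14.42
eef_pos: [0.662, -0.0477, 0.1362]
tool_rot: [0.004, 0.706, 0.708, 0.003]
contact_force: [0.7, -0.2, 0.1]
gripper_width: 0.67
grasp_force: 0.0
```

Run:
```python
from h import *
c=cam("scene","pics/s1.png")
print("brass",blobs(c,(15,80,80),(35,255,255),(285,195,345,235),.012))
print("steel",blobs(c,(0,0,70),(180,70,255),(318,215,360,260),.012))
print("copper",blobs(c,(0,120,60),(14,255,255),(210,205,300,295),.02))
goal((.485,-.02,.1),90)
```

```text
brass [([317.5, 214.9], 485, -19, 115, 34, -12.6)]
steel [([338.9, 239.8], 493, 79, 116, 27, 10.0)]
copper [([265.2, 247.5], 658, -28, 127, 47, 89.1), ([223.6, 259.0], 737, -67, 238, 106, 59.9), ([281.0, 245.2], 649, -23, 268, 158, 51.7)]
t 14.47 eef [ 0.6606 -0.047   0.1335] shift [  27.7 -175.7   32.4] turn [  0.3    0.28 -89.8 ] alt 90.2 q7 0.37 F [-0.   1.1 -0.6] g 0.698 0.0
```

Copper rests in the basket at (658,-28). The brass bar is unmoved at (485,-19), -12.7°; I'll hold it at (509,-24).

Emit:
step_arm:
  increments:
    - [[0.4,2,-15,0,0,0,-7],[0.4,4,-30,0,0,0,-14],[0.4,6,-45,0,0,0,-21],[0.4,8,-60,0,0,0,-28],[0.4,10,-75,0,0,0,-35],[0.4,12,-90,0,0,0,-42],[0.4,14,-105,0,0,0,-49],[0.4,16,-120,0,0,0,-56],[0.4,20,-140,20,0,0,-63],[0.4,22,-151,40,0,0,-70]]

```text
t: 15.3
eef_pos: [0.5056, -0.0246, 0.0897]
tool_rot: [0.0, 0.169, 0.986, 0.0]
contact_force: [-0.6, -0.1, -0.8]
gripper_width: 0.701
grasp_force: 0.0
```

Emit:
step_arm:
  increments:
    - [[0.4,0,0,0,0,0,-7],[0.4,0,0,0,0,0,-7.3],[0.4,0,0,0,0,0,-7.3],[0.4,0,0,0,0,0,-7.3]]

```text
t: 15.63
eef_pos: [0.508, -0.0253, 0.0901]
tool_rot: [0.0, 0.111, 0.994, 0.0]
contact_force: [0.1, -0.1, 0.1]
gripper_width: 0.7
grasp_force: 0.0
```

Run:
```python
from h import *
c=cam("scene")
print("brass",blobs(c,(15,80,80),(35,255,255),(285,195,345,235),.012))
goal((.509,-.0245,.007),77.3)
```

```text
brass [([317.3, 214.9], 485, -19, 115, 34, -12.6)]
t 15.68 eef [ 0.5081 -0.0252  0.0902] shift [-0.6  0.9 83.2] turn [0.01 0.07 0.04] alt -180.0 q7 1.47 F [-0.1  1.1 -0.9] g 0.701 0.0
```

Emit:
step_arm:
  increments:
    - [[0.4,0,1,30,0,0,0],[0.4,0,1,60,0,0,0],[0.4,0,1,80,0,0,0],[0.4,0,1,83,0,0,0],[0.4,0,1,83,0,0,0],[-1,0,1,83,0,0,0],[-1,0,1,83,0,0,0],[-1,0,1,83,0,0,0],[-1,0,1,83,0,0,0],[-1,0,1,83,0,0,0]]

```text
t: 16.52
eef_pos: [0.5087, -0.0241, 0.0085]
tool_rot: [0.001, 0.109, 0.994, 0.0]
contact_force: [-0.9, 0.8, 7.6]
gripper_width: 0.233
grasp_force: 68.7
```

Emit:
step_arm:
  increments:
    - [[-1,0,0,0,0,0,0],[-1,0,0,0,0,0,0],[-1,0,0,-20,0,0,0],[-1,0,0,-55,0,0,0],[-1,0,0,-75,0,0,0],[-1,0,0,-75,0,0,0]]

```text
t: 17.02
eef_pos: [0.5105, -0.0242, 0.0862]
tool_rot: [0.004, 0.109, 0.994, 0.001]
contact_force: [1.0, 0.3, -3.0]
gripper_width: 0.23
grasp_force: 69.7
```

Run:
```python
from h import *
goal((.512,.140,.082),0)
```

```text
t 17.02 eef [ 0.5105 -0.0242  0.0862] shift [ 34.2 160.6   4.4] turn [ 0.42  0.25 77.48] alt -102.5 q7 1.48 F [ 1.   0.3 -3. ] g 0.23 69.7
```

Emit:
step_arm:
  increments:
    - [[-1,3,15,0,0,0,7],[-1,6,30,0,0,0,14],[-1,9,45,0,0,0,21],[-1,12,60,0,0,0,28],[-1,15,75,0,0,0,35],[-1,18,90,0,0,0,42],[-1,22,105,0,0,0,49],[-1,26,125,0,0,0,56],[-1,30,145,0,0,0,63],[-1,34,160,0,0,0,70]]

```text
t: 17.85
eef_pos: [0.5085, 0.1413, 0.0814]
tool_rot: [-0.0, 0.661, 0.75, 0.0]
contact_force: [0.2, -0.1, -3.8]
gripper_width: 0.233
grasp_force: 69.6
```

Emit:
step_arm:
  increments:
    - [[-1,0,0,0,0,0,7.3],[-1,0,0,20,0,0,7.3],[-1,0,0,40,0,0,7.3],[-1,0,0,54,0,0,7.3],[-1,0,0,54,0,0,7.3]]

```text
t: 18.27
eef_pos: [0.5064, 0.139, 0.0251]
tool_rot: [-0.001, 0.706, 0.709, -0.002]
contact_force: [0.3, -0.4, -2.6]
gripper_width: 0.23
grasp_force: 69.5
```

Run:
```python
from h import *
goal((.512,.200,.027),0)
```

```text
t 18.27 eef [0.5064 0.139  0.0251] shift [60.9  5.9 -2.1] turn [-0.28  0.12  0.25] alt -179.8 q7 0.16 F [ 0.3 -0.4 -2.6] g 0.23 69.5
```

Emit:
step_arm:
  increments:
    - [[-1,20,5,0,0,0,0],[-1,45,5,0,0,0,0],[-1,61,5,0,0,0,0],[-1,61,5,4,0,0,0],[-1,61,5,8,0,0,0],[-1,61,5,8,0,0,0],[-1,61,5,8,0,0,0]]

```text
t: 18.85
eef_pos: [0.5135, 0.199, 0.0199]
tool_rot: [0.0, 0.706, 0.708, -0.0]
contact_force: [0.4, -0.5, -3.1]
gripper_width: 0.231
grasp_force: 69.6
```

Run:
```python
from h import *
goal((.512,.200,.018),0)
```

```text
t 18.85 eef [0.5135 0.199  0.0199] shift [ 1.  -1.5  1.9] turn [-0.03  0.05  0.12] alt -179.9 q7 0.06 F [ 0.4 -0.5 -3.1] g 0.231 69.6
```

Emit:
step_arm:
  increments:
    - [[-1,1,-1.5,1.5,0,0,0],[-1,1,-1.5,2.5,0,0,0],[0,1,-1.5,2.5,0,0,0],[0,1,-1.5,2.5,0,0,0],[0,1,-1.5,2.5,0,0,0],[0,1,-1.5,-15,0,0,0],[0,1,-1.5,-50,0,0,0],[0,1,-1.5,-90,0,0,0],[0,1,-1.5,-130,0,0,0],[-1,1,-1.5,-160,0,0,0]]

```text
t: 19.68
eef_pos: [0.513, 0.2011, 0.1828]
tool_rot: [0.0, 0.706, 0.708, 0.001]
contact_force: [0.5, 0.7, 1.1]
gripper_width: 0.376
grasp_force: 0.0
```

Run:
```python
from h import *
goal((.511,.330,.150),0)
c=cam("scene")
print("brass",blobs(c,(15,80,60),(35,255,255),(340,250,410,310),.025))
```

```text
t 19.68 eef [0.513  0.2011 0.1828] shift [128.9  -1.7  32.9] turn [ 0.11 -0.05  0.16] alt -179.8 q7 -0.12 F [0.5 0.7 1.1] g 0.376 0.0
brass [([372.5, 280.7], 513, 222, 114, 26, 89.8)]
```

Brass lies at (513,222), along y. I press in stages.

Emit:
step_arm:
  increments:
    - [[-1,40,-1,0,0,0,0],[-1,80,-2,0,0,0,0],[-1,115,-2,0,0,0,0],[-1,129,-2,10,0,0,0],[-1,129,-2,25,0,0,0],[-1,129,-2,37,0,0,0],[-1,129,-2,47,0,0,0],[-1,129,-2,57,0,0,0],[-1,129,-2,61,0,0,0],[-1,129,-2,61,0,0,0]]

```text
t: 20.57
eef_pos: [0.51, 0.3304, 0.1227]
tool_rot: [-0.002, 0.706, 0.708, 0.001]
contact_force: [-14.4, -2.0, 37.7]
gripper_width: 0.001
grasp_force: 18.9
```

Emit:
step_arm:
  increments:
    - [[-1,0,0,1,0,0,0],[-1,0,0,1,0,0,0],[-1,0,0,1,0,0,0]]

```text
t: 20.82
eef_pos: [0.51, 0.3305, 0.1226]
tool_rot: [-0.002, 0.706, 0.708, 0.001]
contact_force: [-16.0, -3.4, 45.2]
gripper_width: 0.003
grasp_force: 22.3
```

It stopped at z 0.1226, so the brass is 18 mm thick and goes in the blue box. I ease the force, hold, then raise.

Emit:
step_arm:
  increments:
    - [[-1,0,0,-2.5,0,0,0],[-1,0,0,-2.5,0,0,0],[-1,0,0,-2.5,0,0,0],[-1,0,0,-2.5,0,0,0],[-1,0,0,-2.5,0,0,0],[-1,0,0,-2.5,0,0,0],[-1,0,0,-2.5,0,0,0],[-1,0,0,-2.5,0,0,0],[-1,0,0,-2.5,0,0,0],[-1,0,0,-2.5,0,0,0]]

```text
t: 21.65
eef_pos: [0.51, 0.3303, 0.1229]
tool_rot: [-0.001, 0.706, 0.708, 0.001]
contact_force: [-9.8, -0.4, 25.3]
gripper_width: 0.001
grasp_force: 12.3
```

Emit:
step_arm:
  increments:
    - [[-1,0,0,-12,0,0,0],[-1,0,0,-25,0,0,0],[-1,0,0,-45,0,0,0],[-1,0,0,-65,0,0,0],[-1,-40,1,-65,0,0,0],[-0.5,-80,2,-65,0,0,0],[0,-115,2,-65,0,0,0],[0,-130,2,-65,0,0,0],[0.2,-130,2,-65,0,0,0],[0.2,-130,2,-65,0,0,0]]

```text
t: 22.48
eef_pos: [0.5124, 0.199, 0.1855]
tool_rot: [-0.0, 0.707, 0.707, 0.0]
contact_force: [0.1, 0.9, 0.3]
gripper_width: 0.599
grasp_force: 0.0
```

Run:
```python
from h import *
goal((.512,.200,.0185),0)
c=cam("scene")
print("brass",blobs(c,(15,80,60),(35,255,255),(340,250,410,310),.025))
```

```text
t 22.48 eef [0.5124 0.199  0.1855] shift [  0.9  -0.4 167. ] turn [-0.   -0.02  0.03] alt -180.0 q7 -0.12 F [0.1 0.9 0.3] g 0.599 0.0
brass [([372.5, 280.7], 513, 222, 113, 26, 89.8)]
```

Emit:
step_arm:
  increments:
    - [[0.2,1,-0.5,40,0,0,0],[0.2,1,-0.5,80,0,0,0],[0.2,1,-0.5,120,0,0,0],[0.2,1,-0.5,150,0,0,0],[0.2,1,-0.5,167,0,0,0],[0.2,1,-0.5,167,0,0,0],[-1,1,-0.5,167,0,0,0],[-1,1,-0.5,167,0,0,0],[-1,1,-0.5,167,0,0,0],[-1,1,-0.5,167,0,0,0]]

```text
t: 23.37
eef_pos: [0.5128, 0.2024, 0.02]
tool_rot: [0.0, 0.706, 0.709, 0.001]
contact_force: [-0.9, 1.0, 3.8]
gripper_width: 0.231
grasp_force: 69.2
```

Emit:
step_arm:
  increments:
    - [[-1,0,0,0,0,0,0],[-1,0,0,0,0,0,0],[-1,0,0,-5,0,0,0],[-1,-25,0,-7,0,0,0],[-1,-60,0,-7,0,0,0],[-1,-60,0,-15,0,0,0],[-1,-60,0,-50,0,0,0],[-1,-60,0,-90,0,0,0],[-1,-60,0,-90,0,0,0]]

```text
t: 24.12
eef_pos: [0.5158, 0.1413, 0.1143]
tool_rot: [0.002, 0.707, 0.708, 0.004]
contact_force: [1.4, 0.8, -2.5]
gripper_width: 0.233
grasp_force: 69.5
```

Run:
```python
from h import *
c=cam("top")
print("box",blobs(c,(95,100,40),(125,255,255),(405,145,495,215),.045))
goal((.520,-.380,.11),0)
```

```text
box [([447.9, 182.1], 543, -355, 192, 136, 81.8)]
t 24.17 eef [0.5144 0.1418 0.1119] shift [-5.218e+02  4.100e+00  3.000e-01] turn [ 0.36 -0.18  0.17] alt -179.8 q7 0.06 F [-0.  -0.5 -3. ] g 0.233 69.5
```

Emit:
step_arm:
  increments:
    - [[-1,-40,1,0,0,0,0],[-1,-80,2,0,0,0,0],[-1,-120,3,0,0,0,0],[-1,-160,4,0,0,0,2],[-1,-200,5,0,0,0,4],[-1,-240,6,0,0,0,6],[-1,-280,7,0,0,0,8],[-1,-320,7,0,0,0,8],[-1,-360,7,0,0,0,8],[-1,-400,7,0,0,0,8]]

```text
t: 25.0
eef_pos: [0.5193, -0.2597, 0.1073]
tool_rot: [-0.001, 0.753, 0.658, -0.0]
contact_force: [1.3, 0.3, -2.6]
gripper_width: 0.232
grasp_force: 69.5
```

Run:
```python
from h import *
goal((.522,-.380,.06),-8.2)
```

```text
t 25.0 eef [ 0.5193 -0.2597  0.1073] shift [-118.8   19.    47.2] turn [-0.11 -0.04  0.43] alt -179.6 q7 0.68 F [ 1.3  0.3 -2.6] g 0.232 69.5
```

Emit:
step_arm:
  increments:
    - [[-1,-40,7,0,0,0,0],[-1,-80,14,0,0,0,0],[-1,-117,19,0,0,0,0.4],[-1,-117,19,20,0,0,0.4],[-1,-117,19,45,0,0,0.4],[-1,-117,19,58,0,0,0.4],[-1,-117,19,58,0,0,0.4]]

```text
t: 25.58
eef_pos: [0.521, -0.3743, 0.0461]
tool_rot: [-0.004, 0.756, 0.655, -0.001]
contact_force: [-0.3, 1.1, -3.6]
gripper_width: 0.232
grasp_force: 69.4
```

Run:
```python
from h import *
goal((.522,-.380,.035),-8.2)
c=cam("scene")
c=cam("scene");cv2.imwrite("pics/b1.png",cv2.resize(c["image"][80:220,160:320],None,fx=4.2,fy=4.2,interpolation=cv2.INTER_CUBIC)[:,:,::-1])
```

```text
t 25.58 eef [ 0.521  -0.3743  0.0461] shift [-5.5  1.9 11.1] turn [-0.4  -0.21  0.04] alt -180.0 q7 0.87 F [-0.3  1.1 -3.6] g 0.232 69.4
```

View pics/b1.png

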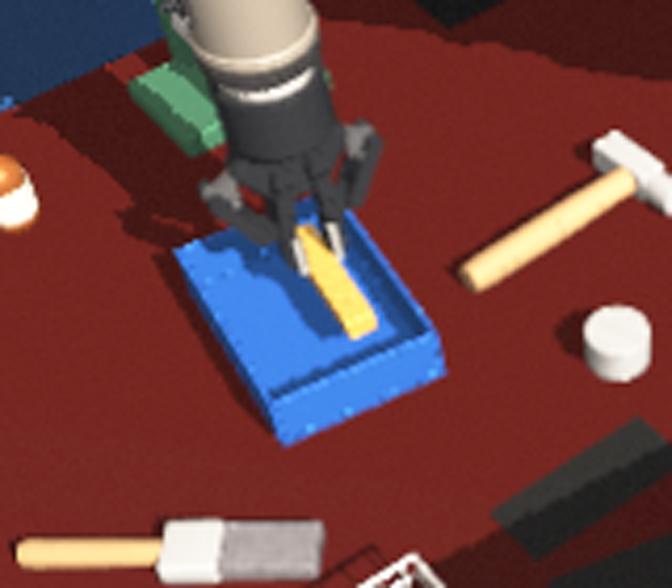

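The brass bar is well inside the box walls (crop 340,285). I lower, release and lift.

Emit:
step_arm:
  increments:
    - [[-1,0,3,0,0,0,0],[-1,0,3,10,0,0,0],[-1,0,3,14,0,0,0],[-0.2,0,3,14,0,0,0],[-0.2,0,3,14,0,0,0],[-0.2,0,3,14,0,0,0],[-0.2,0,3,-20,0,0,0],[-0.2,0,3,-55,0,0,0],[-0.2,30,3,-70,0,0,0],[0.4,70,3,-70,0,0,0]]

```text
t: 26.52
eef_pos: [0.5371, -0.3141, 0.1259]
tool_rot: [0.005, 0.758, 0.652, 0.001]
contact_force: [0.4, -0.0, -0.7]
gripper_width: 0.528
grasp_force: 0.0
```

Run:
```python
from h import *
c=cam("scene");d=cam("top")
print("steel",blobs(c,(0,0,70),(180,70,255),(318,215,360,260),.012))
print("steel top",blobs(d,(0,0,120),(180,70,255),(285,180,325,230),.012))
print("brass",blobs(c,(15,80,60),(35,255,255),(195,120,280,195),.02))
goal((.513,.083,.1),98)
```

```text
steel [([338.8, 239.8], 493, 79, 116, 27, 9.9)]
steel top [([302.7, 204.0], 491, 78, 111, 22, 10.0)]
brass [([239.2, 153.3], 527, -354, 115, 22, 81.1)]
t 26.62 eef [ 0.5398 -0.301   0.121 ] shift [376.8 -78.1  22.8] turn [-0.1  -0.32 74.29] alt -105.7 q7 0.72 F [ 0.4  1.  -0.7] g 0.694 0.0
```

Brass is in the box at (527,-354). The steel bar is unmoved at (492,78), 10°; I'll hold its near end at (468,74).

Run:
```python
from h import *
goal((.468,.0735,.09),100)
```

```text
t 26.62 eef [ 0.5398 -0.301   0.121 ] shift [ 361.3 -121.4   32.6] turn [-0.09 -0.32 72.29] alt -107.7 q7 0.72 F [ 0.4  1.  -0.7] g 0.694 0.0
```

Emit:
step_arm:
  increments:
    - [[0.4,30,-5,0,0,0,7],[0.4,65,-15,0,0,0,14],[0.4,100,-30,0,0,0,21],[0.4,135,-45,0,0,0,28],[0.4,170,-57,0,0,0,35],[0.4,205,-69,0,0,0,42],[0.4,240,-80,0,0,0,49],[0.4,275,-92,0,0,0,56],[0.4,310,-104,0,0,0,63],[0.4,345,-116,10,0,0,70]]

```text
t: 27.45
eef_pos: [0.4715, 0.0518, 0.1118]
tool_rot: [-0.001, 0.995, 0.1, 0.002]
contact_force: [1.3, 1.4, -0.6]
gripper_width: 0.701
grasp_force: 0.0
```

Emit:
step_arm:
  increments:
    - [[0.4,0,0,0,0,0,0],[0.4,0,0,0,0,0,0]]

```text
t: 27.62
eef_pos: [0.4702, 0.0524, 0.1099]
tool_rot: [0.0, 0.994, 0.106, -0.001]
contact_force: [0.2, -0.3, 0.2]
gripper_width: 0.698
grasp_force: 0.0
```

Run:
```python
from h import *
goal((.468,.0735,.05),100)
c=cam("scene")
print("steel",blobs(c,(0,0,70),(180,70,255),(318,215,360,260),.012))
```

```text
t 27.62 eef [0.4702 0.0524 0.1099] shift [  2.4 -21.1  59.9] turn [0.01 0.07 2.18] alt -177.8 q7 -0.82 F [ 0.2 -0.3  0.2] g 0.698 0.0
steel [([338.8, 239.8], 493, 79, 116, 27, 9.9)]
```

Emit:
step_arm:
  increments:
    - [[0.4,2,-12,0,0,0,2],[0.4,2.5,-21,20,0,0,2],[0.4,2.5,-21,55,0,0,2],[0.4,2.5,-21,85,0,0,2],[0.4,2.5,-21,98,0,0,2],[0.4,2.5,-21,103,0,0,2],[0.4,2.5,-21,103,0,0,2]]

```text
t: 28.25
eef_pos: [0.469, 0.0692, 0.0072]
tool_rot: [0.0, 0.996, 0.084, -0.0]
contact_force: [0.0, -1.1, 0.3]
gripper_width: 0.698
grasp_force: 0.0
```

Run:
```python
from h import *
goal((.468,.0735,.007),100)
```

```text
t 28.25 eef [0.469  0.0692 0.0072] shift [-0.2 -4.4  0.2] turn [ 0.01  0.03 -0.32] alt 179.7 q7 -0.72 F [ 0.  -1.1  0.3] g 0.698 0.0
```

Emit:
step_arm:
  increments:
    - [[0.4,0,-4.5,0,0,0,0],[0.4,0,-4.5,0,0,0,0],[-1,0,-4.5,0,0,0,0],[-1,0,-4.5,0,0,0,0],[-1,0,-4.5,0,0,0,0],[-1,0,-4.5,0,0,0,0],[-1,0,-4.5,0,0,0,0],[-1,0,-4.5,0,0,0,0],[-1,0,-4.5,0,0,0,0]]

```text
t: 29.0
eef_pos: [0.4684, 0.0755, 0.0082]
tool_rot: [-0.001, 0.996, 0.085, 0.0]
contact_force: [-2.3, 1.6, 10.5]
gripper_width: 0.224
grasp_force: 68.2
```

Emit:
step_arm:
  increments:
    - [[-1,0,0,0,0,0,0],[-1,0,0,-20,0,0,0],[-1,0,0,-55,0,0,0],[-1,0,0,-75,0,0,0],[-1,0,0,-75,0,0,0]]

```text
t: 29.42
eef_pos: [0.4699, 0.0754, 0.0853]
tool_rot: [-0.001, 0.996, 0.085, 0.002]
contact_force: [1.5, 0.8, -3.7]
gripper_width: 0.218
grasp_force: 69.1
```

Run:
```python
from h import *
goal((.512,.140,.082),0)
```

```text
t 29.42 eef [0.4699 0.0754 0.0853] shift [ 52.4 -56.5   3.6] turn [  0.16  -0.25 -80.19] alt 99.8 q7 -0.86 F [ 1.5  0.8 -3.7] g 0.218 69.1
```

Emit:
step_arm:
  increments:
    - [[-1,3,-4,0,0,0,-7],[-1,8,-8,0,0,0,-14],[-1,13,-13,0,0,0,-21],[-1,18,-19,0,0,0,-28],[-1,24,-25,0,0,0,-35],[-1,30,-31,0,0,0,-42],[-1,36,-38,0,0,0,-49],[-1,42,-45,0,0,0,-56],[-1,48,-51,0,0,0,-63],[-1,52,-56,0,0,0,-70]]

```text
t: 30.25
eef_pos: [0.5094, 0.1402, 0.0815]
tool_rot: [-0.0, 0.765, 0.644, -0.0]
contact_force: [-0.5, 0.2, -1.7]
gripper_width: 0.22
grasp_force: 69.2
```

Emit:
step_arm:
  increments:
    - [[-1,0,0,0,0,0,-7],[-1,0,0,10,0,0,-10.2],[-1,0,0,35,0,0,-10.2],[-1,0,0,54,0,0,-10.2],[-1,0,0,54,0,0,-10.2]]

```text
t: 30.67
eef_pos: [0.5065, 0.1389, 0.0248]
tool_rot: [-0.002, 0.707, 0.707, -0.003]
contact_force: [0.1, 0.2, -1.5]
gripper_width: 0.22
grasp_force: 69.1
```

Run:
```python
from h import *
goal((.512,.200,.027),0)
```

```text
t 30.67 eef [0.5065 0.1389 0.0248] shift [61.1  5.5 -2.3] turn [-0.36  0.11  0.04] alt -180.0 q7 0.19 F [ 0.1  0.2 -1.5] g 0.22 69.1
```

Emit:
step_arm:
  increments:
    - [[-1,20,5,0,0,0,0],[-1,45,5,0,0,0,0],[-1,61,4,0,0,0,0],[-1,61,4,4,0,0,0],[-1,61,4,8,0,0,0],[-1,61,4,9.5,0,0,0],[-1,61,4,9.5,0,0,0]]

```text
t: 31.25
eef_pos: [0.5133, 0.1991, 0.0186]
tool_rot: [-0.0, 0.708, 0.707, -0.001]
contact_force: [-0.2, 0.2, -1.8]
gripper_width: 0.221
grasp_force: 69.2
```

Emit:
step_arm:
  increments:
    - [[-1,0,0,1,0,0,0],[0,0,0,1,0,0,0],[0,0,0,1,0,0,0],[0,0,0,1,0,0,0],[0,0,0,-15,0,0,0],[0,0,0,-50,0,0,0],[0,0,0,-90,0,0,0],[0,0,0,-130,0,0,0],[-1,0,0,-160,0,0,0]]

```text
t: 32.0
eef_pos: [0.5146, 0.1999, 0.1819]
tool_rot: [0.0, 0.707, 0.707, 0.001]
contact_force: [0.5, -0.1, 0.4]
gripper_width: 0.375
grasp_force: 0.0
```

Run:
```python
from h import *
goal((.511,.330,.150),0)
c=cam("scene");cv2.imwrite("pics/a2.png",cv2.resize(c["image"][220:350,320:480],None,fx=4.5,fy=4.5,interpolation=cv2.INTER_CUBIC)[:,:,::-1])
```

```text
t 32.0 eef [0.5146 0.1999 0.1819] shift [130.1  -3.8  32. ] turn [ 0.12 -0.05 -0.05] alt 179.9 q7 -0.09 F [ 0.5 -0.1  0.4] g 0.375 0.0
```

View pics/a2.png

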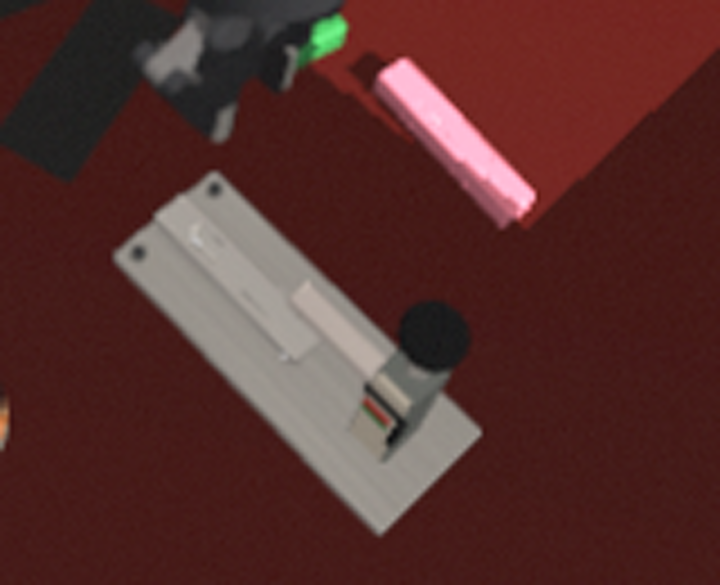

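The steel bar lies flat along the anvil (crop 165,215 to 305,350), with its end under the foot just as the copper was. I press.

Emit:
step_arm:
  increments:
    - [[-1,40,-2,0,0,0,0],[-1,80,-3,0,0,0,0],[-1,115,-4,0,0,0,0],[-1,130,-4,10,0,0,0],[-1,130,-4,25,0,0,0],[-1,130,-4,37,0,0,0],[-1,130,-4,47,0,0,0],[-1,130,-4,55,0,0,0],[-1,130,-4,58,0,0,0],[-1,130,-4,58,0,0,0]]

```text
t: 32.88
eef_pos: [0.5097, 0.3298, 0.1206]
tool_rot: [-0.0, 0.707, 0.707, -0.0]
contact_force: [-2.2, 2.2, 4.5]
gripper_width: 0.002
grasp_force: 2.1
```

Emit:
step_arm:
  increments:
    - [[-1,0,0,0,0,0,0],[-1,0,0,0,0,0,0]]

```text
t: 33.05
eef_pos: [0.5097, 0.3298, 0.1213]
tool_rot: [-0.0, 0.707, 0.707, -0.0]
contact_force: [-2.6, 2.0, 3.4]
gripper_width: 0.003
grasp_force: 2.0
```

Only the spring force so far and already below the 18 mm stop, so it is thin. I press on.

Emit:
step_arm:
  increments:
    - [[-1,0,0,3,0,0,0],[-1,0,0,6,0,0,0],[-1,0,0,6,0,0,0],[-1,0,0,6,0,0,0]]

```text
t: 33.38
eef_pos: [0.5099, 0.3299, 0.117]
tool_rot: [-0.001, 0.707, 0.707, 0.0]
contact_force: [-9.0, -1.3, 21.0]
gripper_width: -0.003
grasp_force: 10.2
```

Emit:
step_arm:
  increments:
    - [[-1,0,0,0,0,0,0],[-1,0,0,0,0,0,0],[-1,0,0,0,0,0,0],[-1,0,0,0,0,0,0],[-1,0,0,0,0,0,0],[-1,0,0,0,0,0,0],[-1,0,0,0,0,0,0],[-1,0,0,0,0,0,0],[-1,0,0,0,0,0,0],[-1,0,0,0,0,0,0]]

```text
t: 34.22
eef_pos: [0.5099, 0.3299, 0.117]
tool_rot: [-0.001, 0.707, 0.707, 0.0]
contact_force: [-7.2, -1.1, 20.0]
gripper_width: 0.002
grasp_force: 10.1
```

Emit:
step_arm:
  increments:
    - [[-1,0,0,0,0,0,0],[-1,0,0,0,0,0,0],[-1,0,0,0,0,0,0]]

```text
t: 34.47
eef_pos: [0.5099, 0.3299, 0.117]
tool_rot: [-0.001, 0.707, 0.707, 0.0]
contact_force: [-7.5, -1.6, 20.1]
gripper_width: 0.001
grasp_force: 10.1
```

The stop at 0.1170 means the steel is 12 mm and goes in the basket. I raise and regrasp.

Emit:
step_arm:
  increments:
    - [[-1,0,0,-12,0,0,0],[-1,0,0,-25,0,0,0],[-1,0,0,-45,0,0,0],[-1,0,0,-65,0,0,0],[-1,-40,1,-65,0,0,0],[-0.5,-80,2,-65,0,0,0],[0,-115,3,-65,0,0,0],[0,-130,3,-65,0,0,0],[0.2,-130,3,-65,0,0,0],[0.2,-130,3,-65,0,0,0]]

```text
t: 35.3
eef_pos: [0.513, 0.1995, 0.1803]
tool_rot: [0.0, 0.708, 0.706, 0.0]
contact_force: [-0.6, 0.8, -0.4]
gripper_width: 0.598
grasp_force: 0.0
```

Run:
```python
from h import *
goal((.5135,.200,.0185),0)
```

```text
t 35.3 eef [0.513  0.1995 0.1803] shift [  0.5   0.5 161.8] turn [ 0.02 -0.02 -0.12] alt 179.9 q7 -0.09 F [-0.6  0.8 -0.4] g 0.598 0.0
```

Emit:
step_arm:
  increments:
    - [[0.2,0,0,40,0,0,0],[0.2,0,0,80,0,0,0],[0.2,0,0,120,0,0,0],[0.2,0,0,150,0,0,0],[0.2,0,0,162,0,0,0],[0.2,0,0,162,0,0,0],[-1,0,0,162,0,0,0],[-1,0,0,162,0,0,0],[-1,0,0,162,0,0,0],[-1,0,0,162,0,0,0]]

```text
t: 36.13
eef_pos: [0.5143, 0.2013, 0.0201]
tool_rot: [0.0, 0.707, 0.707, 0.002]
contact_force: [-0.6, 0.5, 6.8]
gripper_width: 0.21
grasp_force: 68.3
```

Emit:
step_arm:
  increments:
    - [[-1,0,0,0,0,0,0],[-1,0,0,0,0,0,0],[-1,0,0,-5,0,0,0],[-1,-25,0,-7,0,0,0],[-1,-60,0,-7,0,0,0],[-1,-60,0,-15,0,0,0],[-1,-60,0,-50,0,0,0],[-1,-60,0,-90,0,0,0],[-1,-60,0,-90,0,0,0]]

```text
t: 36.88
eef_pos: [0.5168, 0.1403, 0.1144]
tool_rot: [0.002, 0.708, 0.706, 0.005]
contact_force: [1.7, 0.7, -2.5]
gripper_width: 0.211
grasp_force: 69.2
```

Run:
```python
from h import *
goal((.702,-.053,.11),0)
```

```text
t 36.88 eef [0.5168 0.1403 0.1144] shift [-192.9  185.6    5.3] turn [ 0.51 -0.23 -0.12] alt 179.9 q7 0.09 F [ 1.7  0.7 -2.5] g 0.211 69.2
```

Emit:
step_arm:
  increments:
    - [[-1,-30,5,0,0,0,0],[-1,-60,25,0,0,0,0],[-1,-85,55,0,0,0,0],[-1,-110,85,0,0,0,0],[-1,-135,115,0,0,0,0],[-1,-160,145,0,0,0,0],[-1,-185,172,0,0,0,0],[-1,-193,187,0,0,0,0],[-1,-193,187,20,0,0,0],[-1,-193,187,45,0,0,0]]

```text
t: 37.72
eef_pos: [0.7025, -0.0547, 0.0653]
tool_rot: [0.003, 0.708, 0.707, 0.002]
contact_force: [0.4, 0.3, -2.8]
gripper_width: 0.204
grasp_force: 69.1
```

Run:
```python
from h import *
goal((.703,-.053,.050),0)
c=cam("scene");cv2.imwrite("pics/b2.png",cv2.resize(c["image"][180:320,190:350],None,fx=4.2,fy=4.2,interpolation=cv2.INTER_CUBIC)[:,:,::-1])
```

```text
t 37.72 eef [ 0.7025 -0.0547  0.0653] shift [ 1.7  0.4 15.3] turn [ 0.33  0.08 -0.1 ] alt 179.9 q7 0.44 F [ 0.4  0.3 -2.8] g 0.204 69.1
```

View pics/b2.png

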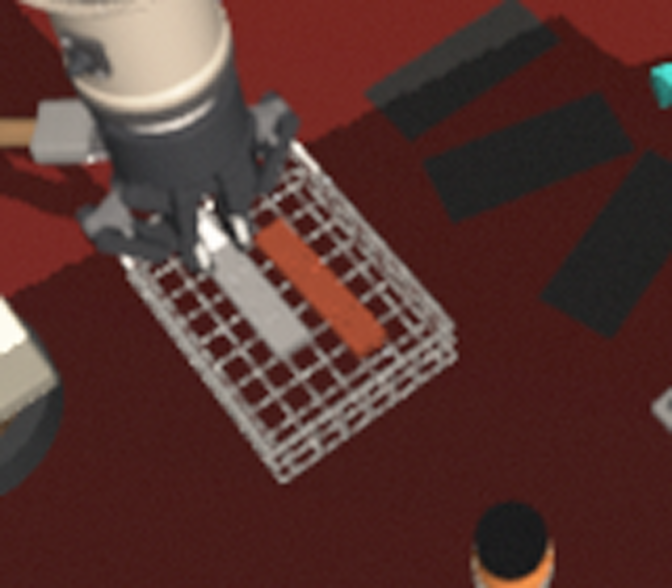

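The steel bar hangs over the free lane beside the copper (crop 260,290). I lower, release and head back to the knob.

Emit:
step_arm:
  increments:
    - [[-1,0,0,15,0,0,0],[-1,0,0,27,0,0,0],[-1,0,0,30,0,0,0],[-0.2,0,0,30,0,0,0],[-0.2,0,0,30,0,0,0],[-0.2,0,0,30,0,0,0],[-0.2,0,0,-10,0,0,0],[-0.2,0,0,-50,0,0,0],[-0.2,0,0,-90,0,0,0],[-1,0,0,-125,0,0,0]]

```text
t: 38.6
eef_pos: [0.7005, -0.0532, 0.1919]
tool_rot: [0.001, 0.707, 0.707, 0.001]
contact_force: [1.1, 0.3, 0.3]
gripper_width: 0.271
grasp_force: 0.0
```

Run:
```python
from h import *
goal((.510,.330,.18),0)
```

```text
t 38.6 eef [ 0.7005 -0.0532  0.1919] shift [ 383.2 -190.7   11.2] turn [ 0.19  0.02 -0.02] alt 180.0 q7 0.37 F [1.1 0.3 0.3] g 0.271 0.0
```

Emit:
step_arm:
  increments:
    - [[-1,35,-18,0,0,0,0],[-1,70,-36,0,0,0,0],[-1,105,-53,0,0,0,0],[-1,140,-70,0,0,0,0],[-1,175,-88,0,0,0,0],[-1,210,-105,0,0,0,0],[-1,245,-122,0,0,0,0],[-1,280,-140,0,0,0,0],[-1,315,-157,0,0,0,0],[-1,350,-175,0,0,0,0]]

```text
t: 39.43
eef_pos: [0.5242, 0.2991, 0.1893]
tool_rot: [-0.0, 0.707, 0.707, 0.001]
contact_force: [0.1, 0.7, 0.6]
gripper_width: 0.003
grasp_force: 0.0
```

Emit:
step_arm:
  increments:
    - [[-1,0,0,0,0,0,0],[-1,0,0,0,0,0,0]]

```text
t: 39.6
eef_pos: [0.5235, 0.3009, 0.1886]
tool_rot: [-0.001, 0.705, 0.709, 0.001]
contact_force: [-0.2, -0.4, -0.9]
gripper_width: -0.002
grasp_force: 0.0
```

Run:
```python
from h import *
c=cam("scene")
h=cv2.cvtColor(c["image"],cv2.COLOR_RGB2HSV)
print("knob-mask",blobs(c,(0,0,0),(180,255,50),(400,280,430,305),.145))
cv2.imwrite("pics/b3.png",cv2.resize(c["image"][150:350,200:440],None,fx=3,fy=3,interpolation=cv2.INTER_CUBIC)[:,:,::-1])
goal((.510,.330,.15),0)
```

```text
knob-mask [([416.0, 294.0], 513, 330, 32, 30, 1.0)]
t 39.65 eef [0.5247 0.2983 0.1888] shift [ 31.7 -14.6  38.8] turn [ 0.07 -0.06  0.14] alt -179.9 q7 -0.22 F [ 1.1 -1.3  0.8] g -0.004 0.0
```

View pics/b3.png

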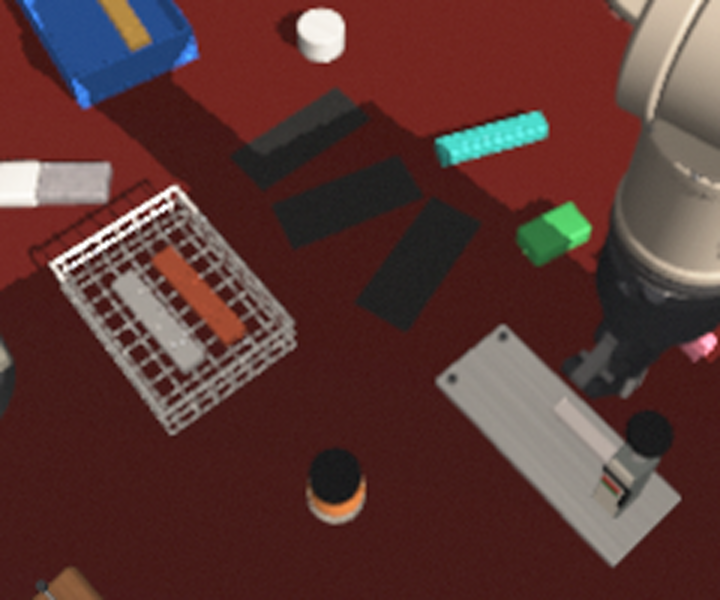

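Steel (155,320) and copper (200,295) lie in the basket, brass (120,20) is in the box, and the anvil is bare. Last comes the zero press.

Emit:
step_arm:
  increments:
    - [[-1,25,-12,0,0,0,0],[-1,30,-14,10,0,0,0],[-1,30,-14,30,0,0,0],[-1,30,-14,45,0,0,0],[-1,30,-14,57,0,0,0],[-1,30,-14,69,0,0,0],[-1,30,-14,79,0,0,0],[-1,30,-14,84,0,0,0],[-1,30,-14,86,0,0,0],[-1,30,-14,86,0,0,0]]

```text
t: 40.48
eef_pos: [0.5114, 0.3267, 0.1048]
tool_rot: [-0.001, 0.708, 0.707, 0.0]
contact_force: [-10.7, -3.4, 30.1]
gripper_width: 0.005
grasp_force: 15.4
```

Emit:
step_arm:
  increments:
    - [[-1,0,0,1,0,0,0],[-1,0,0,1,0,0,0],[-1,0,0,1,0,0,0],[-1,0,0,1,0,0,0],[-1,0,0,1,0,0,0],[-1,0,0,1,0,0,0],[-1,0,0,1,0,0,0],[-1,0,0,1,0,0,0]]

```text
t: 41.15
eef_pos: [0.5114, 0.3267, 0.1047]
tool_rot: [-0.001, 0.708, 0.707, 0.001]
contact_force: [-13.8, -4.8, 37.9]
gripper_width: 0.0
grasp_force: 19.2
```

Zero is confirmed at 0.1047. I raise clear.

Emit:
step_arm:
  increments:
    - [[-1,0,0,-12,0,0,0],[-1,0,0,-25,0,0,0],[-1,0,0,-45,0,0,0],[-1,0,0,-75,0,0,0],[-1,0,0,-115,0,0,0],[-1,-60,0,-125,0,0,0],[-1,-60,0,-125,0,0,0],[-1,-60,0,-125,0,0,0],[-1,-60,0,-125,0,0,0],[-1,-60,0,-125,0,0,0]]

```text
t: 41.98
eef_pos: [0.5101, 0.2674, 0.2248]
tool_rot: [-0.0, 0.707, 0.707, -0.001]
contact_force: [1.0, 1.1, -0.0]
gripper_width: 0.004
grasp_force: 0.0
```

Run:
```python
from h import *
c=cam("scene")
print("knob",blobs(c,(0,0,0),(180,255,50),(400,280,430,305),.145))
print("brass",blobs(c,(15,80,60),(35,255,255),(195,120,280,195),.02))
goal((.511,.330,.2),0)
print(bot.hand_in())
```

```text
knob [([416.0, 294.0], 513, 330, 32, 30, 1.0)]
brass [([239.2, 153.3], 527, -354, 115, 22, 81.1)]
t 42.03 eef [0.51   0.2679 0.2248] shift [62.1  1.1 24.7] turn [-0.09  0.04  0.05] alt -179.9 q7 -0.24 F [-0.1  0.9  0.5] g -0.001 0.0
the job is handed in; nothing more can be done
None
```

The job is handed in (no verdict was returned): copper and steel gauged 12 mm and are in the wire basket, brass gauged 18 mm and is in the blue box, the zero was checked before and after, and the gauge is left raised.

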